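# Take the desk pile apart onto its holders

### The arm

A 6-joint arm with a two-finger parallel gripper is mounted at the origin on the work surface; the furniture and walls round the work are solid. World frame = base frame: x ahead of the robot, y to its left, z up, the work surface at z = 0. Lengths are in m, angles in rad, forces in N, time in s.
With the tool pointing down it reaches from about 0.2 to 0.875 m from the base axis. Payload 3.4 kg.
Tool frame: the origin (TCP) lies on the centre line of the jaws, within the pads' length; the fingertips stand 22 mm ahead of it and the grasp point (between the pads) lies 3 mm ahead of it; z points along the fingers, y is the line along which they close (so a half turn about z gives the same grasp; the last joint's range is limited). The gripper opens to 94 mm and grips with 3 to 60 N. Pads are 16 mm wide; open, the fingers measure 119 mm over their backs; the gripper's body (75 mm by 177 mm) begins 78 mm behind the grasp point.
Start: joints at [-1.339, 0.276, 1.505, -0, 1.361, -0.121], TCP at [0.199, -0.54, 0.227] pointing down, gripper open.
Joint ranges: [-2.89, 2.89], [-0.75, 2.08], [0.22, 2.7], [-1.18, 4.32], [0.11, 2.71], [-2.7, 2.7]. Speed limits (rad/s): [2.57, 2.57, 3.14, 3.14, 3.14, 3.14].

### API

Orientations are given as a rotation vector (axis times angle).
In Python, from rig import robot, cams, boxes_of, pinpoint gives the robot as it stands.
- The arm moves only by the shell command python3 -m creep 'ROWS'. ROWS is JSON, a list of rows, each a list of 7 numbers: the shift along the tool's x, y, z each as a share of 300 mm, from -1 to 1, then the turn, a rotation vector about the tool's x, y, z each as a share of 180 degrees, from -1 to 1, then the closure, from 0 (fully open) to 1 (shut). In form: [[tx, ty, tz, ax, ay, az, claw], ...]. A call has exactly 5 rows; each row shifts and turns the commanded pose from where the row before left it, along the tool's axes as they then stand; what a row does not reach is not made up. A row lasts 1/10 s, in which the tool goes at most 50 mm and 8.59 degrees, less where a joint would pass 70% of its speed; a pose out of reach is approached as far as the arm can. A call with a number of a shift or a turn outside -1 to 1 is refused whole. A call with a gripper value outside its range is refused whole. The fingers move at their own pace and stop on an object; the grip force is fixed at half the most. Time passes only in rows, so rows that do not move let the fingers close, or fill a call up. It gives the time, the measured TCP pose, the force, the opening and the grip force at its end, in the units of the state.
- robot.state(): the state, without advancing time (a new reading comes with each control period).
- cams.read_camera(name): name is "scene" or "top" or "wrist"; returns a dict with "image" (420x560x3 uint8, blue, green, red), "K" (3x3 intrinsics, pixels), "camera_from_world" (4x4, takes a point from world to camera coordinates). Camera axes: x right, y down, z forward; pixel columns grow to the right and rows downward; lengths in m; the calibration is good to about 2 mm. A picture is of the moment at which its call begins. There is no depth.
- robot.sign_off(): hands the job in; it is judged then, once.
Trained networks look in a picture, given as the dict that the camera call returned (one of the last four; its "shot" number tells which), for a name from the list of things; names that differ only in an ending like _2 or _b are one class to them, and where a whole thing is asked for, a point or a joint stands for the part that bears it (a point fixed in the world has none). Each returns a list of dicts, best first, with "p" (0 to 1); they miss things now and then, are a little off and sometimes report something else, mostly with a low value. They report only what shows in the picture. A call takes as long as a camera call.
- boxes_of(label, picture): "extent" ([left, top, width, height] in pixels, round what is visible of it).
- pinpoint(label, picture): "position" ([column, row] in pixels: a listed point, or the origin of a listed thing).
The state is a dict: "t": time; "qpos": joint angles; "joint_velocities": joint speeds; "joint_efforts": joint torques, N m; "position": TCP position; "orientation": TCP orientation; "force": force on the tool from outside, world axes, zero at the start; "torque": the same for the moment, N m; "opening": finger opening in m; "gripper_force": force on a finger pad.
Only numpy, scipy, OpenCV 4.12 (cv2) and the standard library are available. Lean on these libraries where they do the work, as an engineer would, in place of code of your own. Each camera call takes 0.05 s, during which the arm holds its last target. There are 200 camera calls.

### The job

Someone has piled up the stamping things: take the pile apart from the top down, one thing at a time, and set each on its own holder: the rubber stamp on the rest with the red floor, the eraser on the one with the blue floor, the ink pad on the one with the green floor, and the roll of tape lying flat round the yellow hub. Set each thing down flat, without dropping it, in the middle of its holder and, on the three rests, lengthways and square between the two raised ends. Leave the calculator where it lies.

Things in the scene. Friction and masses are not known exactly. Their poses are not given: they have to be found in the camera images.
- tape: Roll of beige masking tape lying flat on the desk, bottom of the pile: ring 102 mm outside diameter, hole 80 mm across (so its wall is about 11 mm thick), 25 mm high. Origin: centre of its underside; z up. The ink pad lies across it and leaves its rim showing on two sides; once bare, pinch its wall from above, one finger in the hole.
- ink_pad: Closed ink pad tin with green lid (it stays shut), 64 mm (x) by 102 mm (y) by 14 mm high, lying across the roll of tape, so its underside is 25 mm over the desk at the start. Origin: centre of its underside; z up, y its long side. Can be gripped across the 64 mm.
- stamp: Rubber stamp standing on one end of the ink pad: wooden foot 24 mm (x) by 58 mm (y) by 15 mm high, dark red round knob on top, 22 mm across from 30 to 59 mm above the underside (neck 14 mm below that). Origin: centre of its underside; z up, y along the foot. It stands across the ink pad; its underside is 39 mm over the desk at the start. Grip it by the knob.
- eraser: White eraser in a blue-grey sleeve, 48 mm (x) by 23 mm (y) by 13 mm high, lying across the other end of the ink pad, about 55 mm from the stamp, centre to centre; its long side is about parallel to the stamp's foot. Origin: centre of its underside; z up, x its long side. Which end of the ink pad the stamp and eraser are at varies.
- stamp_rest: Holder for the stamp, fixed: small light wooden rest with red floor, 48 mm (x) by 86 mm (y). Floor 6 mm above the desk; at each y end a lip 5 mm thick rises to 12 mm above the desk, 76 mm free between the lips; the x sides are open. Origin: centre of its underside; z up, y from lip to lip.
- eraser_rest: Holder for the eraser, fixed: smallest light wooden rest, with blue floor, 47 mm (x) by 76 mm (y). Floor 6 mm above the desk; at each y end a lip 5 mm thick rises to 12 mm, 66 mm free between the lips; the x sides are open. Origin: centre of its underside; z up, y from lip to lip. The eraser lies with its long side along y.
- ink_rest: Holder for the ink pad, fixed: large light wooden rest with green floor, 88 mm (x) by 130 mm (y). Floor 6 mm above the desk; at each y end a lip 5 mm thick rises to 12 mm, 120 mm free between the lips; the x sides are open. Origin: centre of its underside; z up, y from lip to lip. The ink pad lies with its long side along y.
- tape_hub: Holder for the roll of tape, fixed: round light wooden disc 114 mm across and 6 mm thick with a yellow hub in the middle, 20 mm across, its top 18 mm above the desk. Origin: centre of its underside; z up. The roll lies on the disc with the hub in the middle of its hole.
- calculator: Grey pocket calculator, 125 mm (x) by 76 mm (y) by 14 mm high, lying loose among the holders; not part of the job, must stay where it is. Origin: centre of its underside; z up. (Fixed clutter, not listed: a binder clip 27 mm high stands between the holders; sticky notes and pens lie nearer the robot; stapler, mug, drive, speaker and computer stand beyond them at the left and back.)

How it is judged:
At the end, for the whole second after the job is handed in: Each thing flat and at rest on its holder's floor, its middle within 12 mm of the holder's middle; ink pad, stamp and eraser lengthways within 0.22 rad of their rests; calculator within 15 mm of its first place (horizontal distance between tape and tape_hub below 0.012 m and z of tape in the frame of tape_hub between 0.003 and 0.009 m and angle between each of tape, ink_pad, stamp, eraser's own z axis and vertical below 0.1 rad and linear speed of each of tape, ink_pad, stamp, eraser below 0.02 m/s and angular speed of each of tape, ink_pad, stamp, eraser below 0.2 rad/s and horizontal distance between ink_pad and ink_rest below 0.012 m and z of ink_pad in the frame of ink_rest between 0.003 and 0.009 m and angle between the y axis of ink_pad and the y axis of ink_rest, either way round below 0.22 rad and horizontal distance between stamp and stamp_rest below 0.012 m and z of stamp in the frame of stamp_rest between 0.003 and 0.009 m and angle between the y axis of stamp and the y axis of stamp_rest, either way round below 0.22 rad and horizontal distance between eraser and eraser_rest below 0.012 m and z of eraser in the frame of eraser_rest between 0.003 and 0.009 m and angle between the x axis of eraser and the y axis of eraser_rest, either way round below 0.22 rad and distance of calculator from where it was at the start of the episode below 0.015 m); the robot touches nothing.
It fails at once if The ink pad is moved away while the stamp or the eraser is still on it (distance of ink_pad from where it was at the start of the episode above 0.04 m and distance between any of stamp, eraser and ink_pad below 0.05 m).
It fails at once if The roll of tape is moved away while the ink pad is still on it (distance of tape from where it was at the start of the episode above 0.04 m and distance between ink_pad and tape below 0.05 m).
It fails at once if The calculator is pushed more than 15 mm (distance of calculator from where it was at the start of the episode above 0.015 m).
It fails at once if One of the four things is dropped from more than about 25 mm, or flung ((linear speed of tape above 0.7 m/s and contact force between the fingers and tape below 0.05 N) or (linear speed of ink_pad above 0.7 m/s and contact force between the fingers and ink_pad below 0.05 N) or (linear speed of stamp above 0.7 m/s and contact force between the fingers and stamp below 0.05 N) or (linear speed of eraser above 0.7 m/s and contact force between the fingers and eraser below 0.05 N)).
It also fails if it takes over 106 s, if anything falls off the work surface, if the arm or the gripper's body presses on something with over 40 N, if the wrist force passes 120 N, or if a joint passes its speed limit or range.

## Working session

There is one attempt and no reset: what is moved stays moved. The work goes in short steps, Python scripts to look and compute and a shell command to move; the robot and the scene stay as the last step left them, time stands still between calls to the robot, and variables do not carry over. Pictures are saved under pics/ and viewed, at most 14 in all, crops included, and the job is handed in when it is done.

```bash
ls; mkdir -p pics
cat > h.py <<'E'
import numpy as np,cv2
from rig import robot,cams,boxes_of,pinpoint
from scipy.spatial.transform import Rotation as R
def ray(pic,uv,z):
    T=np.array(pic["camera_from_world"]);K=np.array(pic["K"])
    d=T[:3,:3].T@np.linalg.inv(K)@np.array([uv[0],uv[1],1.]);c=-T[:3,:3].T@T[:3,3]
    return c+d*(z-c[2])/d[2]
def px(pic,p):
    T=np.array(pic["camera_from_world"]);q=np.array(pic["K"])@(T[:3,:3]@np.array(p)+T[:3,3]);return q[:2]/q[2]
E
python3 - <<'E'
from h import *
s=robot.state();print(s["t"],s["position"],s["orientation"],s["opening"])
Z=dict(tape=0,ink_pad=.025,stamp=.039,eraser=.039,stamp_rest=0,eraser_rest=0,ink_rest=0,tape_hub=0,calculator=0)
for n in ["top","scene"]:
    p=cams.read_camera(n);cv2.imwrite(f"pics/{n}0.png",p["image"])
    T=np.array(p["camera_from_world"]);print(n,"cam at",(-T[:3,:3].T@T[:3,3]).round(3),np.array(p["K"])[0,0])
    for k,z in Z.items():
        for d in pinpoint(k,p)[:2]: print(k,round(d["p"],2),np.round(d["position"]),ray(p,d["position"],z).round(4)[:2])
E
```

```text
pics
0.0 [ 0.19855479 -0.53906762  0.22663248] [-3.09108814e+00 -5.50938182e-01  1.22732115e-04] 0.09407630227461179
top cam at [ 0.466 -0.113  0.887] 430.96377315022283
ink_pad 0.93 [290. 258.] [ 0.4671 -0.1238]
stamp 0.94 [280. 251.] [ 0.4804 -0.1028]
eraser 0.85 [303. 261.] [ 0.4605 -0.1493]
stamp_rest 0.64 [289. 180.] [ 0.6278 -0.1215]
eraser_rest 0.57 [219. 175.] [0.6389 0.0249]
ink_rest 0.65 [354. 183.] [ 0.6224 -0.2555]
tape_hub 0.76 [211. 256.] [0.4699 0.0376]
calculator 0.7 [358. 256.] [ 0.4702 -0.263 ]
calculator 0.41 [213. 254.] [0.4727 0.0335]
scene cam at [ 0.226 -0.805  0.401] 381.26329487937
tape 0.86 [251. 242.] [ 0.4725 -0.1245]
ink_pad 0.56 [251. 232.] [ 0.4716 -0.1271]
stamp 0.56 [250. 220.] [ 0.482  -0.0971]
eraser 0.63 [225. 215.] [ 0.4414 -0.0498]
stamp_rest 0.76 [314. 229.] [ 0.6255 -0.1293]
eraser_rest 0.73 [245. 228.] [ 0.4827 -0.059 ]
ink_rest 0.88 [345. 253.] [ 0.627  -0.2532]
tape_hub 0.94 [227. 216.] [0.4659 0.0219]
calculator 0.71 [274. 272.] [ 0.4693 -0.2537]
calculator 0.18 [286. 205.] [0.6287 0.0226]
```

View pics/top0.png

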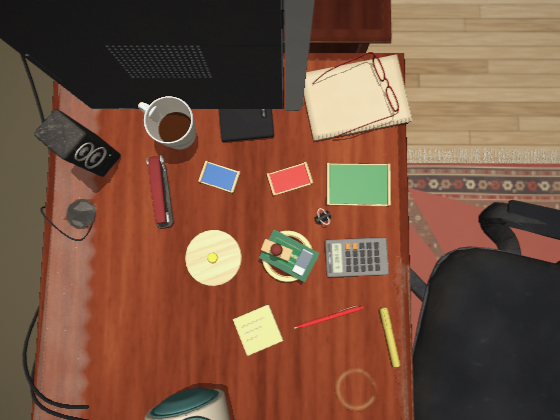

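View pics/scene0.png

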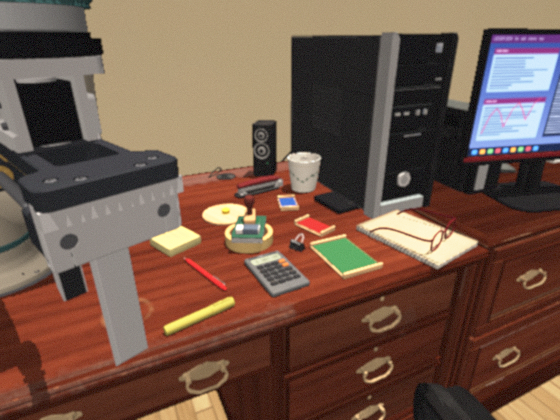

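The top view shows the pile at about (289,256): stamp at (276,250), eraser at (303,261). The rests are blue (219,177), red (290,179) and green (358,184). The hub is at (213,258), the calculator at (357,257) and the clip at (322,216). I'll segment by colour next to get the angles.

Run:
```python
from h import *
p=cams.read_camera("top");im=p["image"];hsv=cv2.cvtColor(im,cv2.COLOR_BGR2HSV)
def seg(name,lo,hi,win,z):
    m=cv2.inRange(hsv,np.array(lo),np.array(hi));w=np.zeros_like(m);x0,y0,x1,y1=win;w[y0:y1,x0:x1]=m[y0:y1,x0:x1]
    n,l,st,c=cv2.connectedComponentsWithStats(w);i=1+np.argmax(st[1:,4]);pts=np.argwhere(l==i)[:,::-1].astype(np.float32)
    q=np.array([ray(p,u,z)[:2] for u in pts])*1000
    r=cv2.minAreaRect(q.astype(np.float32));b=cv2.boxPoints(r);e=[b[1]-b[0],b[2]-b[1]];e=max(e,key=np.linalg.norm)
    print(name,len(pts),"centre",np.round(r[0],1),"mean",q.mean(0).round(1),"size",np.round(r[1],1),"long axis deg",round(np.degrees(np.arctan2(e[1],e[0]))%180,1))
seg("blue",(100,120,90),(125,255,255),(190,150,250,205),.006)
seg("green",(50,80,50),(85,255,255),(315,150,400,215),.006)
seg("red",(0,190,180),(6,255,255),(260,155,320,200),.006)
seg("yel",(22,170,150),(32,255,255),(200,245,225,270),.018)
seg("disc",(12,20,170),(35,130,255),(180,225,245,290),.006)
seg("pad",(50,80,30),(90,255,255),(250,225,325,290),.039)
seg("calc",(0,0,60),(180,60,160),(320,232,392,282),.012)
c=im[220:295,245:400];cv2.imwrite("pics/c1.png",cv2.resize(c,None,fx=5,fy=5,interpolation=cv2.INTER_CUBIC))
```

```text
blue 551 centre [633.9  24.8] mean [633.7  24.7] size [63.2 37.8] long axis deg 71.6
green 2189 centre [ 619.2 -264.6] mean [ 618.5 -264.4] size [ 79.6 118. ] long axis deg 90.2Traceback (most recent call last):
  File "<stdin>", line 11, in <module>
  File "<stdin>", line 5, in seg
    return _wrapfunc(a, 'argmax', axis=axis, out=out, **kwds)
    return bound(*args, **kwds)
ValueError: attempt to get argmax of an empty sequence
```

```bash
cat >> h.py <<'E'
def seg(p,name,lo,hi,win,z):
    hsv=cv2.cvtColor(p["image"],cv2.COLOR_BGR2HSV)
    m=cv2.inRange(hsv,np.array(lo),np.array(hi));w=np.zeros_like(m);x0,y0,x1,y1=win;w[y0:y1,x0:x1]=m[y0:y1,x0:x1]
    n,l,st,c=cv2.connectedComponentsWithStats(w)
    if n<2: print(name,"none");return
    i=1+np.argmax(st[1:,4]);pts=np.argwhere(l==i)[:,::-1].astype(np.float32)
    q=np.array([ray(p,u,z)[:2] for u in pts])*1000
    r=cv2.minAreaRect(q.astype(np.float32));b=cv2.boxPoints(r);e=[b[1]-b[0],b[2]-b[1]];e=max(e,key=np.linalg.norm)
    print(name,len(pts),"centre",np.round(r[0],1),"mean",q.mean(0).round(1),"size",np.round(r[1],1),"long axis deg",round(np.degrees(np.arctan2(e[1],e[0]))%180,1))
E
python3 - <<'E'
from h import *
p=cams.read_camera("top");im=p["image"];hsv=cv2.cvtColor(im,cv2.COLOR_BGR2HSV)
print(hsv[180,290],hsv[258,213],hsv[245,200])
a,b,c=[int(v) for v in hsv[180,290]]
seg(p,"red",(0,170,205),(10,255,255),(255,155,325,205),.006)
seg(p,"yel",(22,190,150),(32,255,255),(200,245,225,270),.018)
seg(p,"disc",(12,20,170),(35,185,255),(180,225,245,290),.006)
seg(p,"pad",(50,80,30),(90,255,255),(250,225,325,290),.039)
seg(p,"calc",(0,0,60),(180,70,170),(320,232,392,282),.012)
c=im[220:295,245:400];cv2.imwrite("pics/c1.png",cv2.resize(c,None,fx=5,fy=5,interpolation=cv2.INTER_CUBIC))
E
```

```text
[  2 160 238] [ 31 149 245] [ 29  57 242]
red none
yel none
disc 2490 centre [466.6  33.1] mean [466.6  33.2] size [111.4 114.5] long axis deg 90.4
pad 858 centre [ 471.5 -121.2] mean [ 471.4 -119.9] size [98.7 62.1] long axis deg 62.0
calc 1896 centre [ 469.4 -257.2] mean [ 468.7 -264.2] size [ 74.6 124.1] long axis deg 92.6
```

View pics/c1.png

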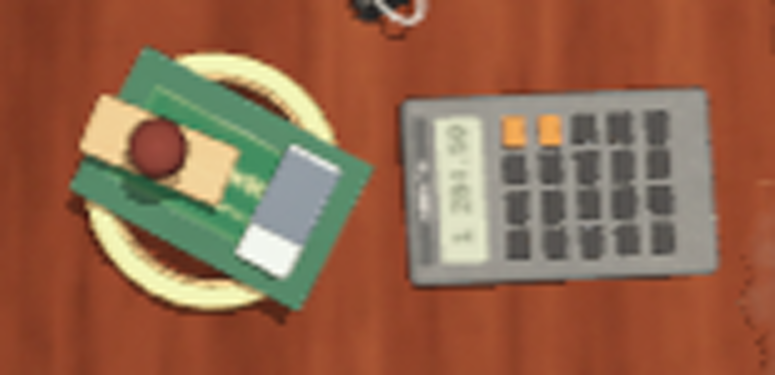

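The crop shows the stamp's knob at (159,148) and its foot running along the pad's long axis at about 67°. The eraser at (288,212) lies across the pad at about 154°, with the stamp and eraser about 56 mm apart. I'll take the red floor, the knob and the eraser from the colours, plus the tower front for clearance.

Run:
```python
from h import *
p=cams.read_camera("top")
seg(p,"red",(0,140,215),(6,255,255),(265,158,315,200),.006)
seg(p,"red175",(175,120,190),(180,255,255),(265,158,315,200),.006)
seg(p,"knob",(0,90,40),(8,255,130),(268,238,285,258),.095)
seg(p,"knob2",(174,60,40),(180,255,160),(268,238,285,258),.095)
seg(p,"foot",(10,60,200),(20,150,255),(258,236,296,264),.054)
seg(p,"eraser",(95,15,90),(130,110,190),(285,245,318,278),.052)
hsv=cv2.cvtColor(p["image"],cv2.COLOR_BGR2HSV);print(hsv[250,276],hsv[259,304],hsv[247,266],hsv[270,298])
print(px(p,[.466,-.113,0]))
s=cams.read_camera("scene")
for u in [(368,207),(300,195),(322,198)]: print(u,ray(s,u,0).round(3))
print(R.from_rotvec(robot.state()["orientation"]).as_matrix().round(3))
```

```text
red 698 centre [ 630.5 -121.8] mean [ 630.4 -121.7] size [41.4 74.1] long axis deg 107.8
red175 none
knob 39 centre [481.5 -97.1] mean [481.1 -97.5] size [20.1 18.3] long axis deg 0.3
knob2 none
foot 106 centre [489.7 -79.2] mean [490.  -78.3] size [19.  22.4] long axis deg 153.9
eraser 175 centre [ 464.4 -149.3] mean [ 464.1 -149.4] size [20.6 30.2] long axis deg 153.5
[  4 153 153] [105  25 164] [ 19  96 241] [ 45   8 246]
[284.67261985 258.03638514]
(368, 207) [ 0.812 -0.084  0.   ]
(300, 195) [0.693 0.067 0.   ]
(322, 198) [ 0.737  0.021 -0.   ]
[[ 0.938  0.346  0.   ]
 [ 0.346 -0.938 -0.   ]
 [-0.     0.    -1.   ]]
```

```bash
python3 -m creep '[[0.1161,-0.0876,0,0,0,0,0],[0.1161,-0.0876,0,0,0,0,0],[0.1161,-0.0876,0,0,0,0,0],[0.1161,-0.0876,0,0,0,0,0],[0.1161,-0.0876,0,0,0,0,0]]'
python3 -m creep '[[0.1161,-0.0876,0,0,0,0,0],[0.1161,-0.0876,0,0,0,0,0],[0.1161,-0.0876,0,0,0,0,0],[0.1161,-0.0876,0,0,0,0,0],[0.1161,-0.0876,0,0,0,0,0]]'
python3 -m creep '[[0.1161,-0.0876,0,0,0,0,0],[0.1161,-0.0876,0,0,0,0,0],[0,0,0,0,0,0.0444,0],[0,0,0,0,0,0.0444,0],[0,0,0,0,0,0.0444,0]]'
python3 -m creep '[[0,0,0,0,0,0.0444,0],[0,0,0,0,0,0.0444,0],[0,0,0.133,0,0,0,0],[0,0,0.133,0,0,0,0],[0,0,0,0,0,0,0]]'
cat >> h.py <<'E'
def go(x,y,z=None):
    s=robot.state();M=R.from_rotvec(s["orientation"]).as_matrix();P=np.array(s["position"])
    d=np.array([x,y,P[2] if z is None else z])-P
    print("t",round(s["t"],2),"TCP",P.round(4),"yaw x",round(np.degrees(np.arctan2(M[1,0],M[0,0])),1),"tilt",round(np.degrees(np.arccos(-M[2,2])),2),"shift tool mm",(M.T@d*1000).round(1),"share",(M.T@d/.3).round(4),"open",round(s["opening"],4),"F",np.round(s["force"],1))
E
python3 - <<'E'
from h import *
go(.4815,-.0985,.087)
p=cams.read_camera("wrist");cv2.imwrite("pics/w1.png",p["image"])
print(px(p,[.4815,-.0985,.098]),px(p,[.4815,-.0985,.054]),px(p,[.464,-.149,.052]))
for k,z in dict(stamp=.039,eraser=.039,ink_pad=.025,tape=0).items():
    for d in pinpoint(k,p)[:1]: print(k,round(d["p"],2),np.round(d["position"]),ray(p,d["position"],z).round(4)[:2])
E
```

```text
t: 1.7
position: [0.3174, -0.3547, 0.2276]
orientation: [3.093, 0.55, 0.001]
force: [0.5, -0.8, 0.2]
opening: 0.0938
gripper_force: 0.0
t: 2.2
position: [0.4355, -0.1711, 0.2277]
orientation: [3.092, 0.551, 0.001]
force: [0.5, -0.9, -1.4]
opening: 0.0939
gripper_force: 0.0
t: 2.7
position: [0.4822, -0.0986, 0.2274]
orientation: [3.14, -0.11, -0.0]
force: [-0.0, 0.3, -0.8]
opening: 0.0937
gripper_force: 0.0
t: 3.2
position: [0.478, -0.0979, 0.1436]
orientation: [-3.093, 0.538, 0.017]
force: [-0.7, 0.8, 0.2]
opening: 0.0941
gripper_force: 0.0
t 3.2 TCP [ 0.478  -0.0979  0.1436] yaw x -19.7 tilt 0.61 shift tool mm [ 4.2 -0.6 56.5] share [ 0.0138 -0.0021  0.1884] open 0.0941 F [-0.7  0.8  0.2]
[276.83183535 230.30467831] [276.75680149 211.37003849] [348.45491882 209.91367207]
stamp 0.85 [271. 208.] [ 0.4818 -0.0942]
eraser 0.67 [345. 210.] [ 0.4605 -0.148 ]
ink_pad 0.58 [300. 204.] [ 0.4734 -0.1161]
```

View pics/w1.png

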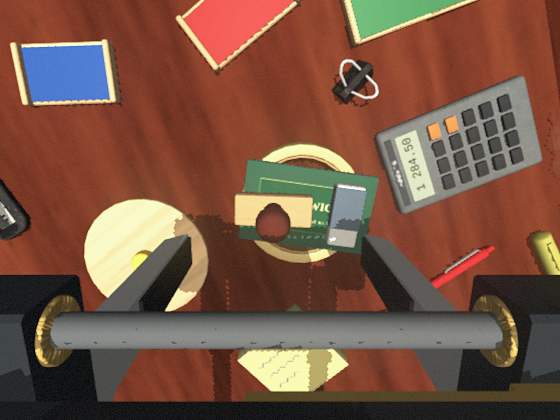

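The wrist view shows the knob at (273,222), its foot horizontal between the fingers and the eraser at (347,215). That agrees with the prediction to within 2 mm. I'll descend and grip.

```bash
python3 -m creep '[[0.007,-0.001,0.07,0,0,0,0],[0.007,-0.001,0.07,0,0,0,0],[0,0,0.046,0,0,0,0],[0,0,0,0,0,0,0],[0,0,0,0,0,0,1]]'
python3 -m creep '[[0,0,0,0,0,0,1],[0,0,0,0,0,0,1],[0,0,0,0,0,0,1],[0,0,0,0,0,0,1],[0,0,0,0,0,0,1]]'
```

```text
t: 3.95
position: [0.4872, -0.1005, 0.0932]
orientation: [3.095, -0.539, 0.004]
force: [0.0, -0.6, 0.5]
opening: 0.0888
gripper_force: 0.0
t: 4.45
position: [0.4861, -0.1002, 0.092]
orientation: [3.095, -0.539, 0.001]
force: [0.6, 0.2, -0.9]
opening: 0.0493
gripper_force: 0.0
```

```bash
python3 -m creep '[[-0.0155,0,0.015,0,0,0,0.6],[0,0,0,0,0,0,0.6],[0,0,0,0,0,0,1],[0,0,0,0,0,0,1],[0,0,0,0,0,0,1]]'
python3 -m creep '[[0,0,0,0,0,0,1],[0,0,0,0,0,0,1],[0,0,0,0,0,0,1],[0,0,-0.05,0,0,0,1],[0,0,-0.05,0,0,0,1]]'
```

```text
t: 4.95
position: [0.4818, -0.0986, 0.0874]
orientation: [3.095, -0.539, 0.0]
force: [-0.5, 0.3, -1.1]
opening: 0.0209
gripper_force: 30.0
t: 5.45
position: [0.4812, -0.0984, 0.1172]
orientation: [-3.095, 0.539, 0.003]
force: [0.5, 0.4, -0.2]
opening: 0.0206
gripper_force: 30.0
```

```bash
python3 -m creep '[[0,0,0,0,0,-0.0422,1],[0,0,0,0,0,-0.0422,1],[0,0,0,0,0,-0.0422,1],[0,0,0,0,0,-0.0422,1],[0,0,0,0,0,-0.0422,1]]'
python3 -m creep '[[0.0896,0.046,0,0,0,0,1],[0.0896,0.046,0,0,0,0,1],[0.0896,0.046,0,0,0,0,1],[0.0896,0.046,0,0,0,0,1],[0.0896,0.046,0,0,0,0,1]]'
python3 -m creep '[[0,0,0.04,0,0,0,1],[0,0,0.04,0,0,0,1],[0,0,0,0,0,0,1],[0,0,0,0,0,0,1],[0,0,0,0,0,0,1]]'
python3 - <<'E'
from h import *
go(.6305,-.1218,.0555)
p=cams.read_camera("wrist");cv2.imwrite("pics/w2.png",p["image"])
seg(p,"red",(0,140,180),(6,255,255),(0,0,560,420),.006)
E
```

```text
t: 5.95
position: [0.4816, -0.0986, 0.1173]
orientation: [3.1, 0.506, -0.0]
force: [0.1, 0.4, -0.8]
opening: 0.0203
gripper_force: 30.0
t: 6.45
position: [0.632, -0.1222, 0.1171]
orientation: [3.102, 0.498, -0.001]
force: [-0.8, -0.3, -1.1]
opening: 0.0207
gripper_force: 30.0
t: 6.95
position: [0.6303, -0.122, 0.0938]
orientation: [3.102, 0.498, 0.0]
force: [0.9, -0.0, -0.6]
opening: 0.0205
gripper_force: 30.0
t 6.95 TCP [ 0.6303 -0.122   0.0938] yaw x 18.2 tilt 0.01 shift tool mm [ 0.2 -0.1 38.3] share [ 0.0006 -0.0004  0.1276] open 0.0205 F [ 0.9 -0.  -0.6]
red 2422 centre [ 640.7 -117.5] mean [ 642.8 -118.4] size [22.3 75.9] long axis deg 106.0
```

View pics/w2.png

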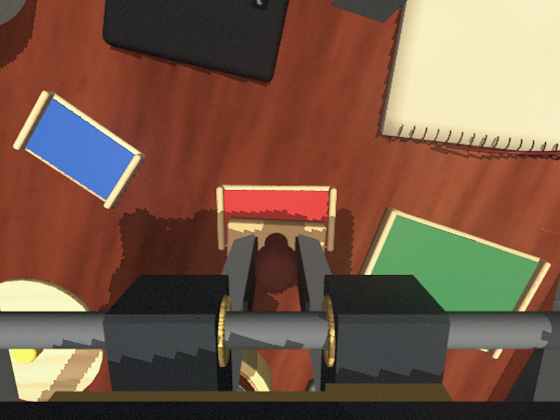

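The stamp hangs square over the red floor, both centred near column 277. I'll lower it.

```bash
python3 -m creep '[[0,0,0.05,0,0,0,1],[0,0,0.05,0,0,0,1],[0,0,0.02,0,0,0,1],[0,0,0,0,0,0,1],[0,0,0,0,0,0,1]]'
python3 -m creep '[[0,0,0.006,0,0,0,1],[0,0,0,0,0,0,1],[0,0,0.003,0,0,0,1],[0,0,0,0,0,0,1],[0,0,0,0,0,0,1]]'
```

```text
t: 7.5
position: [0.6313, -0.1222, 0.058]
orientation: [3.101, 0.498, 0.002]
force: [-0.6, 0.4, -0.4]
opening: 0.0202
gripper_force: 30.0
t: 8.0
position: [0.631, -0.1221, 0.0547]
orientation: [3.102, 0.498, 0.0]
force: [0.0, -0.7, -1.0]
opening: 0.0207
gripper_force: 30.0
```

```bash
python3 -m creep '[[0,0,0.003,0,0,0,1],[0,0,0,0,0,0,1],[0,0,0.002,0,0,0,1],[0,0,0,0,0,0,1],[0,0,0,0,0,0,1]]'
python3 -m creep '[[0,0,0,0,0,0,0],[0,0,0,0,0,0,0],[0,0,0,0,0,0,0],[0,0,0,0,0,0,0],[0,0,-0.06,0,0,0,0]]'
python3 -m creep '[[0,0,-0.13,0,0,0,0],[0,0,-0.13,0,0,0,0],[0,0,0,0,0,0,0],[0,0,0,0,0,0,0],[0,0,0,0,0,0,0]]'
python3 - <<'E'
from h import *
go(.4645,-.149,.15)
p=cams.read_camera("top")
seg(p,"eraser",(95,15,90),(130,110,190),(285,245,318,278),.052)
c=p["image"][150:290,190:350];cv2.imwrite("pics/c2.png",cv2.resize(c,None,fx=4,fy=4,interpolation=cv2.INTER_CUBIC))
E
```

```text
t: 8.5
position: [0.6312, -0.1221, 0.054]
orientation: [3.101, 0.498, 0.001]
force: [-1.3, 0.2, 4.8]
opening: 0.0207
gripper_force: 30.0
t: 9.0
position: [0.6289, -0.1215, 0.0687]
orientation: [-3.099, -0.497, 0.008]
force: [0.0, 0.3, -0.6]
opening: 0.0567
gripper_force: 0.0
t: 9.5
position: [0.6299, -0.1218, 0.1478]
orientation: [-3.101, -0.498, 0.004]
force: [-0.8, 0.5, -0.3]
opening: 0.0935
gripper_force: 0.0
t 9.5 TCP [ 0.6299 -0.1218  0.1478] yaw x 18.2 tilt 0.15 shift tool mm [-165.7  -25.9   -1.8] share [-0.5522 -0.0863 -0.0061] open 0.0935 F [-0.8  0.5 -0.3]
eraser none
```

View pics/c2.png

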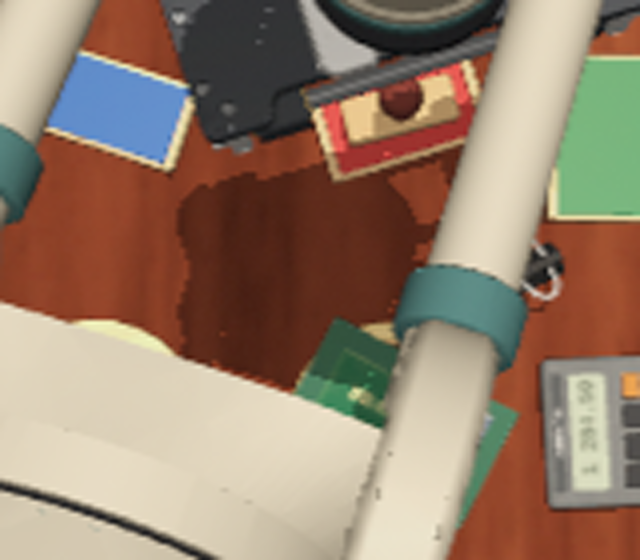

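The stamp stands square in the red rest. Next is the eraser, at about (0.4585, -0.1485) with its long side at 153.5°.

```bash
python3 -m creep '[[-0.1141,-0.0187,0,0,0,0,0],[-0.1141,-0.0187,0,0,0,0,0],[-0.1141,-0.0187,0,0,0,0,0],[-0.1141,-0.0187,0,0,0,0,0],[-0.1141,-0.0187,0,0,0,0,0]]'
python3 -m creep '[[0,0,0,0,0,0.0414,0],[0,0,0,0,0,0.0414,0],[0,0,0,0,0,0.0414,0],[0,0,0,0,0,0.0414,0],[0,0,0,0,0,0.0414,0]]'
python3 -m creep '[[0,0,0,0,0,0.0414,0],[0,0,0.04,0,0,0,0],[0,0,0,0,0,0,0],[0,0,0,0,0,0,0],[0,0,0,0,0,0,0]]'
python3 - <<'E'
from h import *
go(.4585,-.1485,.0635)
p=cams.read_camera("wrist");cv2.imwrite("pics/w3.png",p["image"])
seg(p,"sleeve",(95,15,60),(130,110,200),(200,100,360,260),.052)
seg(p,"white",(0,0,190),(180,30,255),(200,150,360,260),.052)
seg(p,"all",(0,0,100),(180,75,255),(200,150,360,260),.052)
for k,z in dict(eraser=.039).items():
    for d in pinpoint(k,p)[:1]: print(k,round(d["p"],2),np.round(d["position"]),ray(p,d["position"],z).round(4)[:2])
E
```

```text
t: 10.05
position: [0.4573, -0.1485, 0.1476]
orientation: [-3.1, -0.498, 0.004]
force: [1.0, 0.1, 0.0]
opening: 0.0942
gripper_force: 0.0
t: 10.55
position: [0.4586, -0.1486, 0.1477]
orientation: [-3.096, 0.528, 0.005]
force: [0.7, 0.2, 0.4]
opening: 0.0939
gripper_force: 0.0
t: 11.05
position: [0.4595, -0.1489, 0.1368]
orientation: [-3.058, 0.718, 0.001]
force: [0.0, -0.0, 0.1]
opening: 0.094
gripper_force: 0.0
t 11.05 TCP [ 0.4595 -0.1489  0.1368] yaw x -26.4 tilt 0.04 shift tool mm [-1.   0.1 73.3] share [-0.0033  0.0003  0.2443] open 0.094 F [ 0.  -0.   0.1]
sleeve 1225 centre [ 464.4 -149.1] mean [ 465. -149.] size [21.5 31. ] long axis deg 152.9
white 173 centre [ 444.6 -138.4] mean [ 446.3 -136.4] size [19.3 11. ] long axis deg 63.6
all 1992 centre [ 460.6 -146.5] mean [ 461.3 -147. ] size [23.5 48.6] long axis deg 153.6
eraser 0.96 [275. 214.] [ 0.4603 -0.1472]
```

View pics/w3.png

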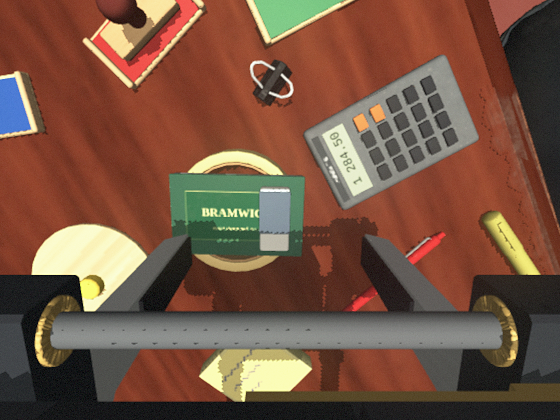

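The eraser sits at (274,218), parallel to the fingers. I'll shift 1.7 mm across and descend.

```bash
python3 -m creep '[[0.001,-0.0057,0.12,0,0,0,0],[0,0,0.09,0,0,0,0],[0,0,0.024,0,0,0,0],[0,0,0,0,0,0,0],[0,0,0,0,0,0,0]]'
python3 -m creep '[[0,0,0.006,0,0,0,0],[0,0,0,0,0,0,0],[0,0,0,0,0,0,0.5],[0,0,0,0,0,0,0.5],[0,0,0,0,0,0,0.5]]'
```

```text
t: 11.65
position: [0.4616, -0.148, 0.0679]
orientation: [3.058, -0.719, 0.003]
force: [0.2, 0.1, 0.7]
opening: 0.0941
gripper_force: 0.0
t: 12.15
position: [0.4608, -0.1476, 0.0654]
orientation: [3.058, -0.719, 0.001]
force: [-0.4, -0.5, -1.1]
opening: 0.0734
gripper_force: 0.0
```

```bash
python3 -m creep '[[0,0,0.005,0,0,0,0.6],[0,0,0,0,0,0,0.6],[0,0,0,0,0,0,1],[0,0,0,0,0,0,1],[0,0,0,0,0,0,1]]'
python3 -m creep '[[0,0,0,0,0,0,1],[0,0,0,0,0,0,1],[0,0,0,0,0,0,1],[0,0,0,0,0,0,1],[0,0,0,0,0,0,1]]'
```

```text
t: 12.65
position: [0.4607, -0.1476, 0.0637]
orientation: [3.058, -0.719, 0.0]
force: [0.2, 0.1, 0.3]
opening: 0.0335
gripper_force: 0.0
t: 13.15
position: [0.4607, -0.1476, 0.0637]
orientation: [3.058, -0.72, 0.0]
force: [-0.6, -1.3, -0.4]
opening: 0.0223
gripper_force: 30.0
```

```bash
python3 -m creep '[[0,0,-0.1,0,0,0,1],[0,0,-0.1,0,0,0,1],[0.0437,-0.1286,0,0,0,0,1],[0.0437,-0.1286,0,0,0,0,1],[0.0437,-0.1286,0,0,0,0,1]]'
python3 -m creep '[[0.0437,-0.1286,0,0,0,0,1],[0.0437,-0.1286,0,0,0,0,1],[0.0437,-0.1286,0,0,0,0,1],[0,0,0,0,0,-0.0419,1],[0,0,0,0,0,-0.0419,1]]'
python3 -m creep '[[0,0,0,0,0,-0.0419,1],[0,0,0,0,0,-0.0419,1],[0,0,0,0,0,-0.0419,1],[0,0,0,0,0,-0.0419,1],[0,0,0,0,0,-0.0419,1]]'
python3 -m creep '[[0,0,0,0,0,-0.0419,1],[0,0,0,0,0,-0.0419,1],[0,0,0,0,0,-0.0419,1],[0,0,0,0,0,-0.0419,1],[0,0,0,0,0,-0.0419,1]]'
python3 -m creep '[[0,0,0,0,0,-0.0419,1],[0,0,0.05,0,0,0,1],[0,0,0.05,0,0,0,1],[0,0,0,0,0,0,1],[0,0,0,0,0,0,1]]'
python3 - <<'E'
from h import *
go(.6338,.0248,.0307)
p=cams.read_camera("wrist");cv2.imwrite("pics/w4.png",p["image"])
E
```

```text
t: 13.65
position: [0.5484, -0.0608, 0.1242]
orientation: [3.058, -0.721, 0.002]
force: [0.7, 0.2, 0.6]
opening: 0.0221
gripper_force: 30.0
t: 14.15
position: [0.6349, 0.0259, 0.123]
orientation: [3.127, -0.3, -0.001]
force: [0.1, 0.2, -0.6]
opening: 0.022
gripper_force: 30.0
t: 14.65
position: [0.6341, 0.0246, 0.1234]
orientation: [-3.057, -0.723, 0.001]
force: [0.2, 0.4, 0.3]
opening: 0.0225
gripper_force: 30.0
t: 15.15
position: [0.6341, 0.0246, 0.1234]
orientation: [-2.659, -1.673, 0.001]
force: [-0.5, 2.1, 1.4]
opening: 0.0221
gripper_force: 30.0
t: 15.65
position: [0.6341, 0.0246, 0.0935]
orientation: [-2.548, -1.837, 0.001]
force: [0.7, -0.8, -0.2]
opening: 0.0222
gripper_force: 30.0
t 15.65 TCP [0.6341 0.0246 0.0935] yaw x 71.6 tilt 0.04 shift tool mm [ 0.1 -0.3 62.8] share [ 0.0004 -0.0011  0.2093] open 0.0222 F [ 0.7 -0.8 -0.2]
```

View pics/w4.png

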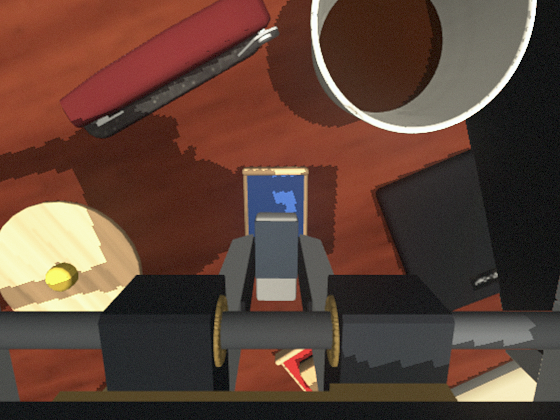

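The eraser hangs centred and square over the blue floor, at column 276. I'll lower it.

```bash
python3 -m creep '[[0,0,0.06,0,0,0,1],[0,0,0.06,0,0,0,1],[0,0,0.06,0,0,0,1],[0,0,0.02,0,0,0,1],[0,0,0,0,0,0,1]]'
python3 -m creep '[[0,0,0.004,0,0,0,1],[0,0,0,0,0,0,1],[0,0,0.003,0,0,0,1],[0,0,0,0,0,0,1],[0,0,0,0,0,0,1]]'
```

```text
t: 16.2
position: [0.6341, 0.0246, 0.0335]
orientation: [-2.548, -1.837, 0.001]
force: [0.3, -0.6, 0.8]
opening: 0.0223
gripper_force: 30.0
t: 16.7
position: [0.6344, 0.0246, 0.0319]
orientation: [2.548, 1.837, 0.001]
force: [0.5, 0.6, 0.4]
opening: 0.0222
gripper_force: 30.0
```

```bash
python3 -m creep '[[0,0,0.003,0,0,0,1],[0,0,0,0,0,0,1],[0,0,0.002,0,0,0,1],[0,0,0,0,0,0,1],[0,0,0,0,0,0,1]]'
python3 -m creep '[[0,0,0,0,0,0,0.5],[0,0,0,0,0,0,0],[0,0,0,0,0,0,0],[0,0,0,0,0,0,0],[0,0,-0.06,0,0,0,0]]'
python3 -m creep '[[0,0,-0.15,0,0,0,0],[0,0,-0.15,0,0,0,0],[0,0,-0.05,0,0,0,0],[0,0,0,0,0,0.0267,0],[0,0,0,0,0,0.0267,0]]'
python3 -m creep '[[-0.1235,-0.0772,0,0,0,0,0],[-0.1235,-0.0772,0,0,0,0,0],[-0.1235,-0.0772,0,0,0,0,0],[-0.1235,-0.0772,0,0,0,0,0],[-0.1235,-0.0772,0,0,0,0,0]]'
python3 - <<'E'
from h import *
p=cams.read_camera("wrist");go(.4715,-.1212,.05);p=cams.read_camera("wrist");cv2.imwrite("pics/w5.png",p["image"])
seg(p,"pad",(45,60,20),(90,255,255),(120,80,440,300),.039)
for k,z in dict(ink_pad=.025,tape=0).items():
    for d in pinpoint(k,p)[:1]: print(k,round(d["p"],2),np.round(d["position"]),ray(p,d["position"],z).round(4)[:2])
E
```

```text
t: 17.2
position: [0.6343, 0.0246, 0.0304]
orientation: [2.548, 1.837, 0.0]
force: [0.1, 0.1, 3.5]
opening: 0.0223
gripper_force: 30.0
t: 17.7
position: [0.6322, 0.0247, 0.0458]
orientation: [-2.546, -1.835, 0.007]
force: [-0.5, -0.5, 0.5]
opening: 0.0589
gripper_force: 0.0
t: 18.2
position: [0.6347, 0.0246, 0.1542]
orientation: [2.695, 1.612, 0.003]
force: [-0.3, -0.3, -0.2]
opening: 0.0938
gripper_force: 0.0
t: 18.7
position: [0.4434, -0.085, 0.153]
orientation: [2.693, 1.618, -0.0]
force: [0.1, -0.9, 0.4]
opening: 0.094
gripper_force: 0.0
t 18.75 TCP [ 0.4363 -0.0864  0.1524] yaw x 62.0 tilt 0.5 shift tool mm [-13.5  48.1 102.2] share [-0.0452  0.1604  0.3405] open 0.0942 F [-5.  -0.3 -0.9]
pad 8374 centre [ 472.3 -119.6] mean [ 472.3 -116.1] size [100.9  63.7] long axis deg 62.1
ink_pad 0.84 [330. 217.] [ 0.4717 -0.1164]
```

View pics/w5.png

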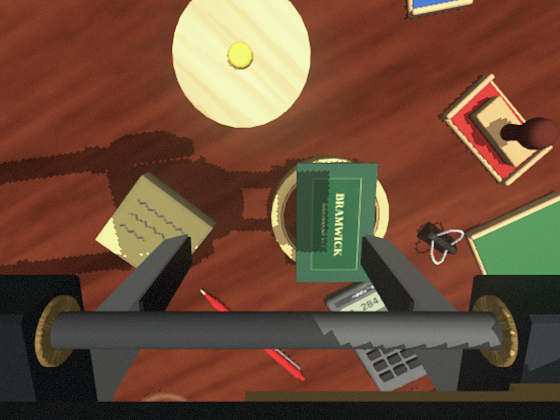

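I aimed this move short. The pad shows at (337,222), already parallel to the fingers, with its centre at about (0.472, -0.120). I'll correct and settle.

```bash
python3 -m creep '[[-0.031,0.0673,0,0,0,0,0],[-0.031,0.0673,0.05,0,0,0,0],[0,0,0.1,0,0,0,0],[0,0,0,0,0,0,0],[0,0,0,0,0,0,0]]'
python3 -m creep '[[0,0,0,0,0,0,0],[0,0,0,0,0,0,0],[0,0,0,0,0,0,0],[0,0,0,0,0,0,0],[0,0,0,0,0,0,0]]'
python3 - <<'E'
from h import *
go(.472,-.120,.050)
p=cams.read_camera("wrist");seg(p,"pad",(45,60,20),(90,255,255),(120,80,440,300),.039)
E
```

```text
t: 19.4
position: [0.4725, -0.1192, 0.1078]
orientation: [-2.692, -1.618, 0.001]
force: [-0.1, 0.5, -1.1]
opening: 0.094
gripper_force: 0.0
t: 19.9
position: [0.472, -0.1199, 0.1085]
orientation: [2.693, 1.617, 0.001]
force: [1.1, 0.7, -0.3]
opening: 0.0936
gripper_force: 0.0
t 19.9 TCP [ 0.472  -0.1199  0.1085] yaw x 62.0 tilt 0.05 shift tool mm [-0.1  0.  58.5] share [-3.00e-04  1.00e-04  1.95e-01] open 0.0936 F [ 1.1  0.7 -0.3]
pad 12291 centre [ 472.2 -119.8] mean [ 473.1 -117.4] size [101.2  63.5] long axis deg 62.5
```

Confirmed. I'll descend and grip.

```bash
python3 -m creep '[[0,0,0.06,0,0,0,0],[0,0,0.06,0,0,0,0],[0,0,0.06,0,0,0,0],[0,0,0.015,0,0,0,0],[0,0,0,0,0,0,0]]'
python3 -m creep '[[0,0,0,0,0,0,0.2],[0,0,0,0,0,0,0.2],[0,0,0,0,0,0,0.4],[0,0,0,0,0,0,0.4],[0,0,0,0,0,0,0.4]]'
python3 -m creep '[[0,0,0,0,0,0,1],[0,0,0,0,0,0,1],[0,0,0,0,0,0,1],[0,0,0,0,0,0,1],[0,0,0,0,0,0,1]]'
```

```text
t: 20.45
position: [0.4714, -0.1198, 0.0491]
orientation: [-2.693, -1.616, 0.002]
force: [0.4, -0.9, 0.2]
opening: 0.0942
gripper_force: 0.0
t: 20.95
position: [0.4722, -0.12, 0.05]
orientation: [2.693, 1.617, 0.001]
force: [0.1, 1.0, 1.7]
opening: 0.0631
gripper_force: 30.0
t: 21.45
position: [0.4722, -0.12, 0.05]
orientation: [2.693, 1.617, 0.001]
force: [0.2, -1.0, 5.1]
opening: 0.0632
gripper_force: 30.0
```

```bash
python3 -m creep '[[0,0,-0.08,0,0,0,1],[0,0,-0.11,0,0,0,1],[0,0,-0.11,0,0,0,1],[0,0,0,0,0,-0.0389,1],[0,0,0,0,0,-0.0389,1]]'
python3 -m creep '[[0,0,0,0,0,-0.0389,1],[0,0,0,0,0,-0.0389,1],[-0.0964,0.098,0,0,0,0,1],[-0.0964,0.098,0,0,0,0,1],[-0.0964,0.098,0,0,0,0,1]]'
python3 -m creep '[[-0.0964,0.098,0,0,0,0,1],[-0.0964,0.098,0,0,0,0,1],[0,0,0.06,0,0,0,1],[0,0,0.06,0,0,0,1],[0,0,0,0,0,0,1]]'
python3 -m creep '[[0,0,0,0,0,0,1],[0,0,0,0,0,0,1],[0,0,0,0,0,0,1],[0,0,0,0,0,0,1],[0,0,0,0,0,0,1]]'
python3 - <<'E'
from h import *
go(.6192,-.2646,.031)
p=cams.read_camera("wrist");cv2.imwrite("pics/w6.png",p["image"])
E
```

```text
t: 21.95
position: [0.4722, -0.12, 0.1403]
orientation: [2.47, 1.938, 0.001]
force: [-0.7, 0.2, -0.9]
opening: 0.0628
gripper_force: 30.0
t: 22.45
position: [0.5605, -0.2073, 0.139]
orientation: [-2.221, -2.22, 0.0]
force: [0.3, 0.4, -0.5]
opening: 0.0631
gripper_force: 30.0
t: 22.95
position: [0.6166, -0.2637, 0.0996]
orientation: [-2.217, -2.215, 0.003]
force: [-0.8, -0.1, -1.1]
opening: 0.0631
gripper_force: 30.0
t: 23.45
position: [0.619, -0.2646, 0.1043]
orientation: [2.221, 2.22, 0.0]
force: [-0.1, 0.5, -0.8]
opening: 0.063
gripper_force: 30.0
t 23.45 TCP [ 0.619  -0.2646  0.1043] yaw x 90.0 tilt 0.07 shift tool mm [ 0.   0.1 73.3] share [2.000e-04 5.000e-04 2.444e-01] open 0.063 F [-0.1  0.5 -0.8]
```

View pics/w6.png

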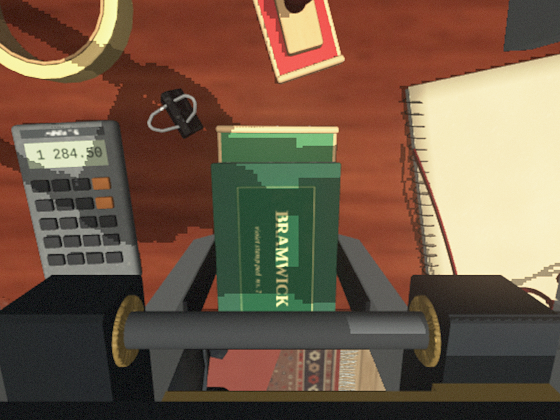

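The pad hangs square and centred over the green rest (columns 213-338 against 218-338). I'll lower it.

```bash
python3 -m creep '[[0,0,0.08,0,0,0,1],[0,0,0.08,0,0,0,1],[0,0,0.06,0,0,0,1],[0,0,0.012,0,0,0,1],[0,0,0,0,0,0,1]]'
python3 -m creep '[[0,0,0,0,0,0,1],[0,0,0.005,0,0,0,1],[0,0,0,0,0,0,1],[0,0,0.003,0,0,0,1],[0,0,0,0,0,0,1]]'
python3 -m creep '[[0,0,0.003,0,0,0,1],[0,0,0,0,0,0,1],[0,0,0.003,0,0,0,1],[0,0,0,0,0,0,1],[0,0,0,0,0,0,1]]'
```

```text
t: 24.0
position: [0.6185, -0.2645, 0.0336]
orientation: [-2.221, -2.22, 0.001]
force: [0.9, -0.5, -0.3]
opening: 0.063
gripper_force: 30.0
t: 24.5
position: [0.6188, -0.2646, 0.0318]
orientation: [2.222, 2.22, 0.0]
force: [-0.9, 0.2, -1.1]
opening: 0.0631
gripper_force: 30.0
t: 25.0
position: [0.6189, -0.2647, 0.031]
orientation: [2.222, 2.22, 0.0]
force: [-1.2, 1.2, 6.4]
opening: 0.0629
gripper_force: 30.0
```

```bash
python3 -m creep '[[0,0,0,0,0,0,0],[0,0,0,0,0,0,0],[0,0,0,0,0,0,0],[0,0,0,0,0,0,0],[0,0,-0.06,0,0,0,0]]'
python3 -m creep '[[0,0,-0.14,0,0,0,0],[0,0,-0.14,0,0,0,0],[0,0,-0.1,0,0,0,0],[0.0953,-0.1293,0,0,0,0,0],[0.0953,-0.1293,0,0,0,0,0]]'
python3 -m creep '[[0.0953,-0.1293,0,0,0,0,0],[0.0953,-0.1293,0,0,0,0,0],[0.0953,-0.1293,0,0,0,0,0],[0,0,0,0,0,0,0],[0,0,0,0,0,0,0]]'
python3 -m creep '[[0,0,0,0,0,0,0],[0,0,0,0,0,0,0],[0,0,0,0,0,0,0],[0,0,0,0,0,0,0],[0,0,0,0,0,0,0]]'
python3 - <<'E'
from h import *
go(.425,-.122,.027)
p=cams.read_camera("wrist");cv2.imwrite("pics/w7.png",p["image"])
hsv=cv2.cvtColor(p["image"],cv2.COLOR_BGR2HSV);u=px(p,[.47,-.122,.025]);print("pred centre px",u,px(p,[.515,-.122,.025]))
seg(p,"tape",(15,40,110),(35,180,255),(int(u[0])-110,int(u[1])-110,int(u[0])+110,min(300,int(u[1])+110)),.025)
for k,z in dict(tape=0,tape_hub=0,ink_pad=.006).items():
    for d in pinpoint(k,p)[:1]: print(k,round(d["p"],2),np.round(d["position"]),ray(p,d["position"],z).round(4)[:2])
E
```

```text
t: 25.5
position: [0.6169, -0.2636, 0.0452]
orientation: [-2.218, -2.217, 0.003]
force: [-0.0, 0.3, -1.1]
opening: 0.0934
gripper_force: 0.0
t: 26.0
position: [0.5417, -0.2077, 0.1627]
orientation: [2.221, 2.218, 0.002]
force: [0.1, -0.0, -0.1]
opening: 0.094
gripper_force: 0.0
t: 26.5
position: [0.4246, -0.1211, 0.1622]
orientation: [2.22, 2.22, 0.001]
force: [0.3, -0.1, 0.1]
opening: 0.0939
gripper_force: 0.0
t: 27.0
position: [0.4252, -0.1218, 0.1615]
orientation: [-2.222, -2.22, 0.0]
force: [-0.5, -0.0, -0.9]
opening: 0.0943
gripper_force: 0.0
t 27.0 TCP [ 0.4252 -0.1218  0.1615] yaw x 89.9 tilt 0.02 shift tool mm [ -0.2  -0.2 134.5] share [-0.0008 -0.0005  0.4485] open 0.0943 F [-0.5 -0.  -0.9]
pred centre px [326.63595196 204.13350754] [377.95726594 204.08986364]
tape 4060 centre [ 471.2 -116. ] mean [ 471.3 -114. ] size [100.5 100.8] long axis deg 133.7
tape 0.16 [321. 326.] [ 0.4725 -0.2584]
tape_hub 0.9 [324.  17.] [0.4656 0.0335]
```

View pics/w7.png

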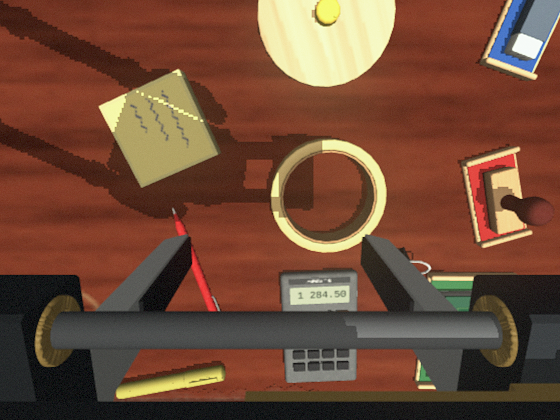

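The bare ring is centred at (329,195), which gives about (0.472, -0.115). I'll pinch its near wall at x≈0.4265.

```bash
python3 -m creep '[[0.0227,0.0043,0.13,0,0,0,0],[0,0,0.13,0,0,0,0],[0,0,0.09,0,0,0,0],[0,0,0.05,0,0,0,0],[0,0,0,0,0,0,0]]'
python3 -m creep '[[0,0,0.03,0,0,0,0],[0,0,0.012,0,0,0,0],[0,0,0,0,0,0,0.5],[0,0,0,0,0,0,0.5],[0,0,0,0,0,0,0.5]]'
python3 -m creep '[[0,0,0,0,0,0,0.8],[0,0,0,0,0,0,0.8],[0,0,0,0,0,0,0.8],[0,0,0,0,0,0,1],[0,0,0,0,0,0,1]]'
python3 -m creep '[[0,0,0,0,0,0,1],[0,0,0,0,0,0,1],[0,0,0,0,0,0,1],[0,0,0,0,0,0,1],[0,0,0,0,0,0,1]]'
```

```text
t: 27.7
position: [0.4245, -0.114, 0.04]
orientation: [-2.219, -2.218, 0.003]
force: [-0.4, 0.9, -0.8]
opening: 0.0942
gripper_force: 0.0
t: 28.2
position: [0.4266, -0.1149, 0.0297]
orientation: [2.221, 2.22, 0.001]
force: [-0.6, 0.2, -0.2]
opening: 0.0734
gripper_force: 0.0
t: 28.7
position: [0.4262, -0.1147, 0.0291]
orientation: [2.222, 2.221, -0.0]
force: [-0.2, -0.4, -1.2]
opening: 0.0335
gripper_force: 0.0
t: 29.2
position: [0.4262, -0.1147, 0.0291]
orientation: [2.222, 2.221, -0.0]
force: [-0.0, 0.6, -0.9]
opening: 0.0113
gripper_force: 33.6
```

```bash
python3 -m creep '[[0,0,-0.04,0,0,0,1],[0,0,-0.08,0,0,0,1],[0,0,-0.08,0,0,0,1],[0,0,0,0,0,0,1],[0.05,-0.0033,0,0,0,0,1]]'
python3 -m creep '[[0.0987,-0.0033,0,0,0,0,1],[0.0987,-0.0033,0,0,0,0,1],[0.0987,-0.0033,0,0,0,0,1],[0.0987,-0.0033,0,0,0,0,1],[0.0485,0,0,0,0,0,1]]'
python3 -m creep '[[0,0,0,0,0,0,1],[0,0,0,0,0,0,1],[0,0,0,0,0,0,1],[0,0,0,0,0,0,1],[0,0,0,0,0,0,1]]'
python3 - <<'E'
from h import *
go(.4211,.033,.0351)
p=cams.read_camera("wrist");cv2.imwrite("pics/w8.png",p["image"])
for c in [(.4666,.0331,.018),(.4666,.0331,.085)]: print(px(p,c))
E
```

```text
t: 29.7
position: [0.4261, -0.1008, 0.0893]
orientation: [2.222, 2.217, 0.001]
force: [0.3, 0.7, -1.0]
opening: 0.0113
gripper_force: 31.4
t: 30.2
position: [0.4199, 0.0352, 0.0879]
orientation: [-2.219, -2.221, 0.002]
force: [-0.5, 0.2, -1.1]
opening: 0.0111
gripper_force: 31.4
t: 30.7
position: [0.4214, 0.0326, 0.0891]
orientation: [2.223, 2.219, -0.0]
force: [-0.2, 1.0, -1.0]
opening: 0.0114
gripper_force: 31.4
t 30.7 TCP [0.4214 0.0326 0.0891] yaw x 89.9 tilt 0.01 shift tool mm [ 0.4 -0.3 54. ] share [ 0.0013 -0.0012  0.1799] open 0.0114 F [-0.2  1.  -1. ]
[340.69345395 225.09473926]
[365.07007417 264.12401283]
```

View pics/w8.png

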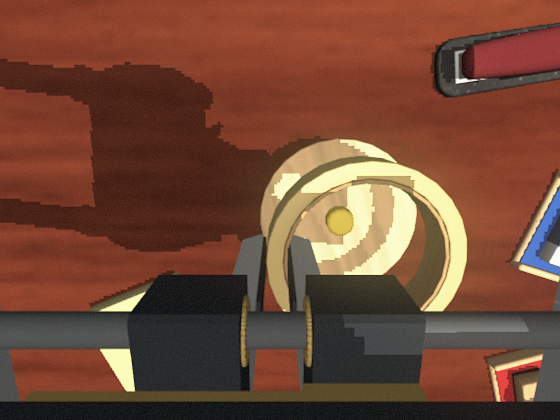

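The hub at (340,221) and the ring's centre at about (367,257) match the prediction to within 3 mm. I'll lower it.

```bash
python3 -m creep '[[0,0,0.05,0,0,0,1],[0,0,0.05,0,0,0,1],[0,0,0.05,0,0,0,1],[0,0,0.018,0,0,0,1],[0,0,0,0,0,0,1]]'
python3 -m creep '[[0,0,0,0,0,0,1],[0,0,0.005,0,0,0,1],[0,0,0,0,0,0,1],[0,0,0.005,0,0,0,1],[0,0,0,0,0,0,1]]'
python3 -m creep '[[0,0,0.003,0,0,0,1],[0,0,0,0,0,0,1],[0,0,0,0,0,0,1],[0,0,0,0,0,0,1],[0,0,0,0,0,0,1]]'
```

```text
t: 31.25
position: [0.4209, 0.0331, 0.0382]
orientation: [-2.222, -2.219, 0.002]
force: [0.1, -0.5, -1.6]
opening: 0.0115
gripper_force: 31.4
t: 31.75
position: [0.4213, 0.0333, 0.0358]
orientation: [2.222, 2.221, 0.0]
force: [0.0, 0.1, -1.1]
opening: 0.0112
gripper_force: 31.4
t: 32.25
position: [0.4214, 0.0333, 0.0351]
orientation: [2.222, 2.221, 0.0]
force: [-2.2, 0.3, 5.4]
opening: 0.0113
gripper_force: 31.4
```

Contact is made. I'll open only partway so the inner finger stays clear of the hub, then rise and back away for a check.

```bash
python3 -m creep '[[0,0,0,0,0,0,0.68],[0,0,0,0,0,0,0.68],[0,0,0,0,0,0,0.68],[0,0,0,0,0,0,0.68],[0,0,0,0,0,0,0.68]]'
python3 -m creep '[[0,0,-0.05,0,0,0,0.68],[0,0,-0.1,0,0,0,0.68],[0,0,-0.15,0,0,0,0.68],[0,0,-0.15,0,0,0,0.68],[0,-0.1,-0.1,0,0,0,0.68]]'
python3 -m creep '[[0,-0.12,0,0,0,0,0.68],[0,-0.12,0,0,0,0,0.68],[0,0,0,0,0,0,0.68],[0,0,0,0,0,0,0.68],[0,0,0,0,0,0,0.68]]'
python3 - <<'E'
from h import *
p=cams.read_camera("top")
for k,z in dict(tape=.006,tape_hub=0,stamp=.006,stamp_rest=0,eraser=.006,eraser_rest=0,ink_pad=.006,ink_rest=0,calculator=0).items():
    for d in pinpoint(k,p)[:1]: print(k,round(d["p"],2),ray(p,d["position"],z).round(4)[:2])
c=p["image"][150:290,180:400];cv2.imwrite("pics/c3.png",cv2.resize(c,None,fx=3.5,fy=3.5,interpolation=cv2.INTER_CUBIC))
E
```

```text
t: 32.75
position: [0.4213, 0.0333, 0.0347]
orientation: [2.222, 2.221, -0.0]
force: [-0.0, 0.6, -0.4]
opening: 0.0301
gripper_force: 0.0
t: 33.25
position: [0.3956, 0.0329, 0.2032]
orientation: [2.218, 2.216, 0.008]
force: [0.0, -0.1, 0.5]
opening: 0.03
gripper_force: 0.0
t: 33.75
position: [0.3205, 0.0333, 0.2001]
orientation: [2.221, 2.22, 0.001]
force: [-0.7, -0.3, -0.0]
opening: 0.03
gripper_force: 0.0
tape 0.52 [0.6311 0.0278]
tape_hub 0.58 [0.4705 0.0333]
stamp 0.87 [ 0.6336 -0.1239]
stamp_rest 0.64 [ 0.6301 -0.1146]
eraser 0.61 [0.6345 0.0202]
eraser_rest 0.57 [0.6354 0.0316]
ink_pad 0.56 [ 0.6126 -0.2732]
calculator 0.93 [ 0.468  -0.2638]
```

View pics/c3.png

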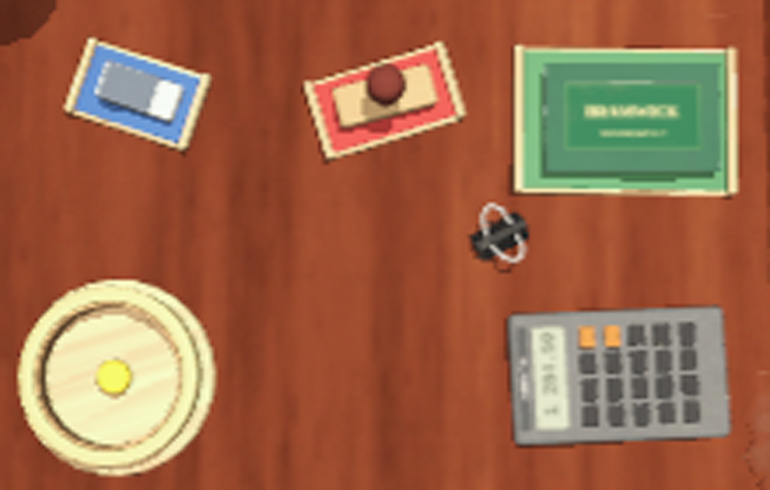

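The picture shows all four things flat and centred on their holders, with the hub at (114,377) in the middle of the ring. The calculator hasn't moved.

```bash
python3 -c "
from rig import robot
print(robot.sign_off())"
```

```text
the job is handed in; nothing more can be done
None
```

I handed the job in at about 34 s of the 106 s: the stamp, eraser, ink pad and tape each looked flat and centred on their holders in the last top view, and the calculator had not moved. The sign-off returned no verdict.

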